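# Clamp the digestion vessel with the torque-limiting knob

### The arm

A 6-joint arm with a two-finger parallel gripper is mounted at the origin on the work surface; the furniture and walls round the work are solid. World frame = base frame: x ahead of the robot, y to its left, z up, the work surface at z = 0. Lengths are in m, angles in rad, forces in N, time in s.
With the tool pointing down it reaches from about 0.375 to 0.925 m from the base axis. Payload 5.7 kg.
Tool frame: the origin (TCP) lies on the front face of the gripper's body, between the roots of the fingers; the fingertips stand 73 mm ahead of it and the grasp point (between the pads) lies 54 mm ahead of it (robot.tip_extent is the distance from the TCP to the fingertips, in m); z points along the fingers, y is the direction in which the jaws open and shut (so a half turn about z gives the same grasp; the last joint's range is limited). The gripper opens to 85 mm and grips with 20 to 120 N. Pads are 22 mm wide; open, the fingers measure 114 mm over their backs; the gripper's body (76 mm by 85 mm) begins 54 mm behind the grasp point. The pads swing forward as they close: fully open they stand 13 mm farther back than shut.
Start: joints at [-0.115, 0.359, 1.51, -0, 1.272, -0.115], TCP at [0.6, -0, 0.304] pointing down, gripper open.
Joint ranges: [-2.97, 2.97], [-1.01, 2.36], [0.21, 2.38], [-0.96, 4.11], [0.2, 2.71], [-2.98, 2.98]. Speed limits (rad/s): [2.39, 2.39, 3.14, 3.14, 3.14, 3.14].

### API

Orientations are given as [roll, pitch, yaw] about the fixed x, y, z axes, in that order (R = Rz(yaw) Ry(pitch) Rx(roll)).
In Python, from workcell import robot gives the robot as it stands.
- The arm moves only by the tool move_arm, never from a script. Its argument "plan" is a list that holds one entry, the list of rows, each a list of 7 numbers: the closure, from -1 (fully open) to 1 (shut), then the shift along the tool's x, y, z as a fraction of full scale, then the turn, a rotation vector about the tool's x, y, z as a fraction of full scale. A call has 1 to 12 rows; each row is the pose to reach, as a shift and turn from the pose measured when the call began, along the tool's axes at that moment; what a row does not reach only later rows make up. Full scale, the value 1, is 0.1 m for a shift and 90 degrees for a turn. A row lasts 1/12 s, in which the tool goes at most 41.7 mm and 7.16 degrees, less where a joint would pass 70% of its speed; a pose out of reach is approached as far as the arm can. A call with a number of a shift or a turn outside -1 to 1 is refused whole. A call with a gripper value outside its range is refused whole. The fingers move at their own pace and stop on an object; the grip force is fixed at half the most. Time passes only in rows, so rows that repeat a pose let the fingers close. It gives the time, the measured TCP pose, the force and the opening at its end, in the units of the state.
- robot.get_obs(): the state, without advancing time (a new reading comes with each control period).
- robot.grab_frame(name): name is "scene" or "side" or "wrist"; returns a dict with "frame" (420x560x3 uint8, red, green, blue), "mtx" (3x3 intrinsics, pixels), "rvec" (rotation vector, rad) and "tvec" (3), from world to camera coordinates, as OpenCV has them; the wrist camera has in their place "mount" (4x4, takes a point from camera to tool coordinates, whose origin is the TCP and whose axes are the flange's). Camera axes: x right, y down, z forward; pixel columns grow to the right and rows downward; lengths in m; the calibration is good to about 2 mm. The wrist camera is an equidistant fisheye: a pixel r from the principal point sees the ray r / f radians off the axis. A picture is of the moment at which its call begins: read the wrist's pose just before it. There is no depth.
- robot.job_done(): hands the job in, once; it reports no verdict.
The state is a dict: "time": time; "joint_positions": joint angles; "qvel": joint speeds; "tau": joint torques, N m; "ee_pos": TCP position; "tool_rot": TCP orientation; "force": force on the tool from outside, world axes, zero at the start; "moment": the same for the moment, N m; "opening": opening from 0.0 (shut) to 1.0 (fully open).
Only numpy, scipy, OpenCV 4.12 (cv2) and the standard library are available. Lean on these libraries where they do the work, as an engineer would, in place of code of your own. Each camera call takes 0.05 s, during which the arm holds its last target. There are 200 camera calls.

### The job

Swing the blue clamp arm fully over the vessel until it rests against its stop, then screw the black knob down clockwise until its slip clutch clicks over, so that the vessel's cover is clamped at the set torque and the red lines on knob and collar stay apart. Stop at the first click, never go on past the second, then let go; leave the two small bottles beside the clamp alone.

Things in the scene. Friction and masses are not known exactly. Their poses are not given: they have to be found in the camera images.
- stand: grey base plate of the clamp, 180 x 110 x 14 mm, bolted down at any yaw. Origin on the bench under the centre of the vessel's nest; x axis points from the nest to the steel post, z up. The plate spans x -55 to +125 mm, y 55 mm either side. A stop pin, 12 mm thick, 104 mm high, stands at x 55, y 21.5 mm. A nest ring, 68 mm wide, 26 mm high, holds the vessel.
- yoke: blue clamp arm, 30 mm wide, 16 mm thick, carrying screw, pad, collar and knob. Origin on the post's vertical axis at the arm's underside, 96 mm up; x axis points along the arm, away from the knob, which sits at x = -90 mm. It pivots on the post (friction 0.4 N m) and stays where left. In its working place its x axis is parallel to the stand's.
- knob_grip (a point): point on the vertical axis of the black ribbed round knob at the height to grip, 144 mm over the bench. The knob is 42 mm in diameter, 36 mm high (121 to 157 mm over the bench); a wider collar (51 mm) and the arm lie directly below it. Turned clockwise (from above) it lowers the pad, anticlockwise it raises it.
- knob_mark (a point): red index line on the knob's rim, 21 mm from its axis, turning with the knob. At the start it stands above the collar's red line. A click: the torque falls below zero as the clutch passes its crest and rises again as it drops into the next notch; only then is the click complete and do the lines stay apart when the knob is let go, else it may spring back.
- collar_mark (a point): red index line on the aluminium collar under the knob, 21 mm from the axis, turning with the screw. As long as the clutch holds, the knob's line stays above it (within 4 mm under load); each click sets the two lines 0.39 rad (8 mm) further apart. 16 clicks make one turn.
- vessel: digestion vessel, white with a steel cover, 53 mm in diameter, 62 mm high, standing loose in the stand's nest. Origin at the centre of its underside, z up.
- cover_centre (a point): centre of the top of the vessel's steel cover, 76 mm over the bench.
- dropper_centre (a point): brown dropper bottle with red teat, 37 mm in diameter, 96 mm high, standing beside the stand; point on its axis 48 mm up. To be left alone.
- weighing_centre (a point): small clear glass weighing bottle, 36 mm in diameter, 52 mm high, standing near the stand; point on its axis 26 mm up. To be left alone.
- post_axis (a point): point on the post's vertical axis, 96 mm up and 90 mm from the nest's centre, about which the arm swings. The arm begins 0.95 to 1.5 rad anticlockwise (seen from above) of its working place; swing it clockwise until it meets the stop pin. It can be swung by the gripped knob if the gripper turns along with the arm; else the knob turns.
- knob_top (a point): centre of the knob's top. The screw lowers the brass pad 2 mm per rad; unknown at the start: 0.6 to 2.4 rad until the pad meets the cover. Free, it drags with 0.15 to 0.25 N m; pressing, the torque climbs over about half a rad to 0.25 to 0.35 N m, where the clutch slips. The screw keeps its pressure when let go. Expect to regrasp the knob once or twice.
There are look-alikes about, which are no part of the job. What is shaped like the vessel but green or orange is not meant.

How it is judged:
By the outcome, as a careful person would: the job done as asked, in the order asked, and still so for the second after the job is handed in, with the robot touching nothing.
It also fails if it takes over 72 s, if anything falls off the work surface, if the arm or the gripper's body presses on something with over 40 N, if the wrist force passes 120 N, or if a joint passes its speed limit or range.

## Working session

There is one attempt and no reset: what is moved stays moved. The work goes in short steps, Python scripts to look and compute and a tool call to move; the robot and the scene stay as the last step left them, time stands still between calls to the robot, and variables do not carry over. Pictures are saved under pics/ and viewed, about 8 in all and at most 12, crops included, and the job is handed in when it is done.

Besides the shell and the picture viewer there is one more tool, called after ">>>" as name(argument=value, ...), one argument or row to a line, values as JSON. move_arm: Moves the arm, as the interface text tells. Its arguments: {"type":"object","properties":{"plan":{"type":"array","items":{"type":"array","items":{"type":"array","items":{"type":"number","minimum":-1,"maximum":1}}}}},"required":["plan"]}

```bash
ls; mkdir -p pics; python3 - <<'E'
from workcell import robot
import cv2,pickle
o=robot.get_obs();print(o)
d={}
for n in("scene","side","wrist"):
    f=robot.grab_frame(n);d[n]=f
    print(n,{k:v for k,v in f.items() if k!="frame"})
pickle.dump((o,d),open("f0.pkl","wb"))
for n in("scene","side"):
    cv2.imwrite(f"pics/{n}0.png",cv2.resize(d[n]["frame"][:,:,::-1],(800,600),interpolation=cv2.INTER_CUBIC))
E
```

```text
pics
{'time': 0.0, 'joint_positions': array([-1.15116232e-01,  3.59540973e-01,  1.51144172e+00,  5.21137803e-06,
        1.27250894e+00, -1.15119811e-01]), 'qvel': array([ 0.00067953, -0.00093804,  0.00020832,  0.00014945, -0.00061092,
       -0.00045422]), 'tau': array([ 1.96551155e-03, -5.27614331e+01, -2.78626120e+01, -6.37880498e-05,
        1.32890840e-02, -2.81424428e-05]), 'ee_pos': array([5.99448007e-01, 4.79239899e-05, 3.03028516e-01]), 'tool_rot': array([-3.13970682e+00, -2.23072599e-04,  1.57079816e+00]), 'force': array([ 0.44832403,  0.23576344, -0.75724533]), 'moment': array([-0.01632415, -0.00903304, -0.01330818]), 'opening': 1.0010106158189997}
scene {'mtx': array([[411.8189678 ,   0.        , 286.8373084 ],
       [  0.        , 411.8189678 , 215.01089218],
       [  0.        ,   0.        ,   1.        ]]), 'rvec': array([ 2.1298383 , -0.24825388,  0.16533214]), 'tvec': array([-0.47049846,  0.12353312,  0.85021371])}
side {'mtx': array([[443.85240698,   0.        , 282.44283279],
       [  0.        , 443.85240698, 205.87539073],
       [  0.        ,   0.        ,   1.        ]]), 'rvec': array([ 2.56643401, -0.57886753,  0.14680241]), 'tvec': array([-0.44959839,  0.20873667,  0.8981098 ])}
wrist {'mtx': array([[325.1922621 ,   0.        , 277.25804155],
       [  0.        , 325.1922621 , 211.93906067],
       [  0.        ,   0.        ,   1.        ]]), 'mount': array([[-1.50906560e-03, -9.56372656e-01, -2.92145625e-01,
         7.44656392e-02],
       [ 9.99998775e-01, -1.32150726e-03, -8.39342841e-04,
         2.89544087e-04],
       [ 4.16651977e-04, -2.92146534e-01,  9.56373478e-01,
        -7.04767502e-02],
       [ 0.00000000e+00,  0.00000000e+00,  0.00000000e+00,
         1.00000000e+00]])}
```

View pics/scene0.png

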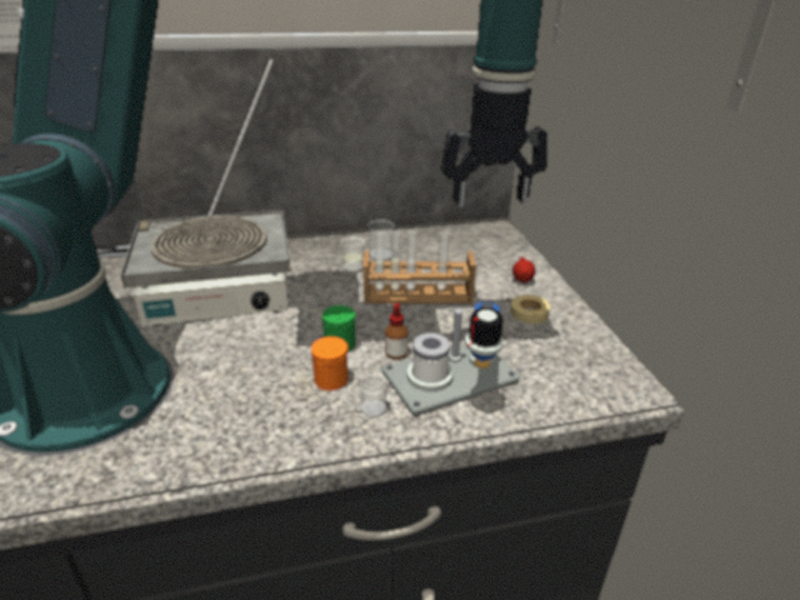

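View pics/side0.png

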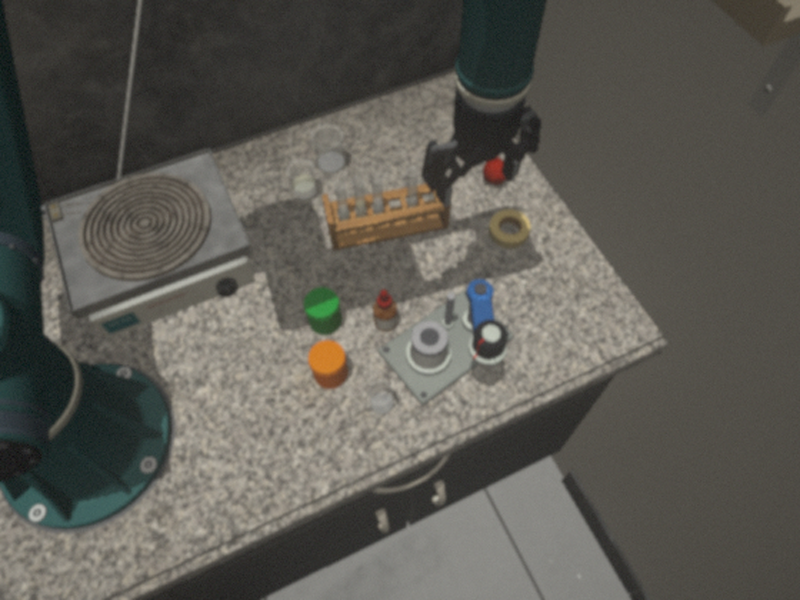

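Scene (800-scale): vessel cover (432,343), knob (487,318), dropper (397,335), weighing bottle (373,402). The green (340,328) and orange (330,362) jars are look-alikes. Side: cover (430,336), knob (490,335), blue arm (480,300), dropper (386,310), weighing bottle (382,400). I choose the white, steel-covered vessel in the nest and the black knob on the blue arm; next I'll check both in a close crop.

```bash
cat > h.py <<'E'
import numpy as np,cv2,pickle
from scipy.spatial.transform import Rotation as Ro
def ray(f,uv):
    R=cv2.Rodrigues(f["rvec"])[0];c=-R.T@f["tvec"]
    d=R.T@np.linalg.solve(f["mtx"],[uv[0],uv[1],1.]);return c,d/np.linalg.norm(d)
def plane(f,uv,z):
    c,d=ray(f,uv);return c+d*(z-c[2])/d[2]
def proj(f,P): return cv2.projectPoints(np.array(P,float).reshape(-1,3),f["rvec"],f["tvec"],f["mtx"],None)[0].reshape(-1,2)
def tri(f1,u1,f2,u2):
    c1,d1=ray(f1,u1);c2,d2=ray(f2,u2)
    s=np.linalg.lstsq(np.c_[d1,-d2],c2-c1,rcond=None)[0]
    a=c1+s[0]*d1;b=c2+s[1]*d2;return (a+b)/2,np.linalg.norm(a-b)
E
python3 - <<'E'
from h import *
o,d=pickle.load(open("f0.pkl","rb"))
S,D=d["scene"],d["side"];k=.7
for n,a,b,z in [("cover",(432,343),(431,336),.076),("knobtop",(487,314),(491,332),.157),("post",(487,308),(480,288),.112)]:
    print(n,tri(S,np.array(a)*k,D,np.array(b)*k),plane(S,np.array(a)*k,z),plane(D,np.array(b)*k,z))
for n,b,z in [("teat",(385,294),.096),("weigh",(382,393),.052)]: print(n,plane(D,np.array(b)*k,z))
a=D["frame"][180:290,250:370];b=S["frame"][200:300,250:370]
im=np.vstack([cv2.resize(a,None,fx=5,fy=5,interpolation=3)[:330],cv2.resize(a,None,fx=5,fy=5,interpolation=3)[330:330]])
A=cv2.resize(D["frame"][190:290,255:365],(660,600),interpolation=3)
cv2.imwrite("pics/c1.png",A[:,:,::-1])
E
```

```text
cover (array([ 0.49361044, -0.09550286,  0.0803395 ]), np.float64(0.0032612676929197615)) [ 0.49371753 -0.0898589   0.076     ] [ 0.49632982 -0.09386198  0.076     ]
knobtop (array([ 0.54484951, -0.15754124,  0.16225095]), np.float64(0.0019404568120875666)) [ 0.54707445 -0.15013811  0.157     ] [ 0.5476536 -0.1556923  0.157    ]
post (array([ 0.58153428, -0.07188215,  0.11267611]), np.float64(0.002284505309295425)) [ 0.58072314 -0.07099349  0.112     ] [ 0.58295669 -0.07172912  0.112     ]
teat [ 0.46191542 -0.01460502  0.096     ]
weigh [ 0.40196005 -0.13284839  0.052     ]
```

View pics/c1.png

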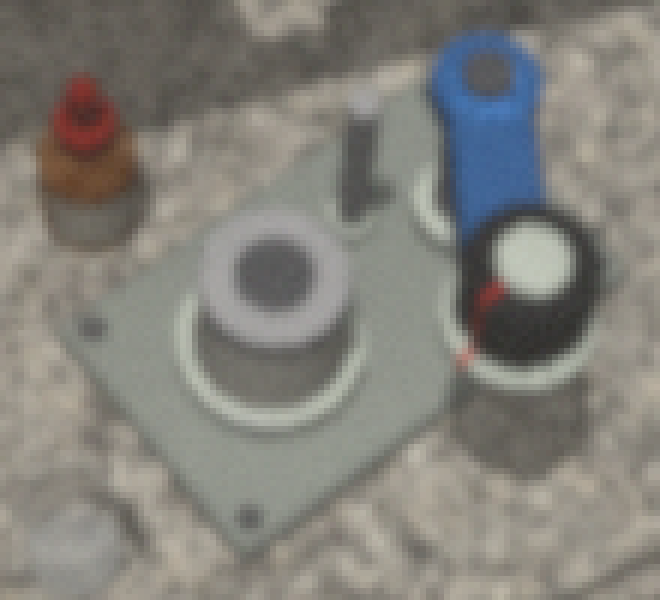

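The crop confirms the choice: red lines on knob and collar at (490,295) and (465,358), aligned. Post top (489,72), cover (274,278), knob label (535,257), pin top (364,105).

```bash
python3 - <<'E'
from h import *
o,d=pickle.load(open("f0.pkl","rb"))
D=d["side"];f=lambda x,y:(255+x/6-.4,190+y/6-.4)
P={n:plane(D,f(*u),z) for n,u,z in [("post",(489,72),.112),("cover",(274,278),.076),("knob",(535,257),.157),("pin",(364,105),.104),("h1",(92,328),.014),("h2",(249,518),.014)]}
for n in P: print(n,P[n].round(4))
v=P["post"]-P["cover"];print(np.linalg.norm(v[:2]),np.degrees(np.arctan2(v[1],v[0])))
w=P["knob"]-P["post"];print(np.linalg.norm(w[:2]),np.degrees(np.arctan2(w[1],w[0])))
q=P["pin"]-P["cover"];a=np.arctan2(v[1],v[0]);print(q[0]*np.cos(a)+q[1]*np.sin(a),-q[0]*np.sin(a)+q[1]*np.cos(a))
h=(P["h1"]-P["h2"]);print("edge",np.degrees(np.arctan2(h[1],h[0]))-90,np.linalg.norm(h))
E
```

```text
post [ 0.5831 -0.0718  0.112 ]
cover [ 0.493  -0.0941  0.076 ]
knob [ 0.5477 -0.1558  0.157 ]
pin [ 0.5421 -0.0613  0.104 ]
h1 [ 0.4405 -0.0578  0.014 ]
h2 [ 0.4595 -0.1462  0.014 ]
0.09285125472569757 13.87757268162645
0.09114639308803071 -112.85942323837041
0.055563001118868235 0.020075931244837246
edge 12.102205265249324 0.09046286884965149
```

>>> move_arm(
  plan=[
    [[-1, -0.3, -0.17, 0, 0, 0, -0.25], [-1, -0.6, -0.34, 0, 0, 0, -0.4], [-1, -0.9, -0.5, 0, 0, 0, -0.6], [-1, -1, -0.52, 0, 0, 0, -0.9], [-1, -1, -0.52, 0, 0, 0, -1], [-1, -1, -0.52, 0, 0, 0, -1], [-1, -1, -0.52, 0, 0, 0, -1], [-1, -1, -0.52, 0, 0, 0, -1], [-1, -1, -0.52, 0, 0, 0, -1], [-1, -1, -0.52, 0, 0, 0, -1], [-1, -1, -0.52, 0, 0, 0, -1], [-1, -1, -0.52, 0, 0, 0, -1]],
  ],
)

```text
time: 1.15
ee_pos: [0.5473, -0.0999, 0.303]
tool_rot: [3.141, -0.002, 3.076]
force: [0.3, -0.6, -1.3]
opening: 0.999
```

>>> move_arm(
  plan=[
    [[-1, -0.02, -0.25, 0, 0, 0, -0.2], [-1, -0.04, -0.5, 0, 0, 0, -0.38], [-1, -0.04, -0.56, 0, 0, 0, -0.38], [-1, -0.04, -0.56, 0, 0, 0, -0.38], [-1, -0.04, -0.56, 0, 0, 0, -0.38], [-1, -0.04, -0.56, 0, 0, 0, -0.38], [-1, -0.04, -0.56, 0, 0, 0, -0.38]],
  ],
)

```text
time: 1.73
ee_pos: [0.5475, -0.156, 0.3027]
tool_rot: [3.14, -0.002, -2.613]
force: [-0.2, 0.2, 0.8]
opening: 1.002
```

```bash
cat >> h.py <<'E'
def wproj(o,f,P):
    R=Ro.from_euler("xyz",o["tool_rot"]).as_matrix();M=f["mount"]
    p=R.T@(np.array(P)-o["ee_pos"]);c=M[:3,:3].T@(p-M[:3,3])
    th=np.arctan2(np.hypot(c[0],c[1]),c[2]);r=f["mtx"][0,0]*th;s=np.hypot(c[0],c[1])
    return f["mtx"][:2,2]+r*c[:2]/s
def wray(o,f,uv,z):
    R=Ro.from_euler("xyz",o["tool_rot"]).as_matrix();M=f["mount"]
    q=np.array(uv)-f["mtx"][:2,2];r=np.hypot(*q);t=r/f["mtx"][0,0]
    c=np.array([*(q/r*np.sin(t)),np.cos(t)]);d=R@M[:3,:3]@c;p=o["ee_pos"]+R@M[:3,3]
    return p+d*(z-p[2])/d[2]
E
python3 - <<'E'
from h import *
from workcell import robot
o=robot.get_obs();f=robot.grab_frame("wrist");pickle.dump((o,f),open("w1.pkl","wb"))
print(o)
for P in [(.5477,-.1558,.157),(.583,-.0718,.112),(.493,-.0941,.076)]: print(wproj(o,f,P))
cv2.imwrite("pics/w1.png",cv2.resize(f["frame"],(800,600),interpolation=3)[:,:,::-1])
E
```

```text
{'time': 1.7333, 'joint_positions': array([-3.98669837e-01,  3.17150186e-01,  1.57746816e+00, -4.42291454e-04,
        1.24961209e+00, -2.49769430e+00]), 'qvel': array([ 0.00424673, -0.00160243, -0.001849  , -0.00285677,  0.00178654,
        0.01847646]), 'tau': array([-1.87018840e-01, -4.94570374e+01, -2.74766976e+01, -1.47818320e-02,
        1.29370685e-02, -3.69153405e-01]), 'ee_pos': array([ 0.54752671, -0.15600618,  0.3026876 ]), 'tool_rot': array([ 3.13973475e+00, -1.91886491e-03, -2.61322256e+00]), 'force': array([-0.20984961,  0.18206828,  0.76918495]), 'moment': array([0.01472811, 0.05082115, 0.00603415]), 'opening': 1.001756274984969}
[277.36488691 223.99936417]
[336.50775647 282.17812578]
[362.04318478 179.76324574]
```

View pics/w1.png

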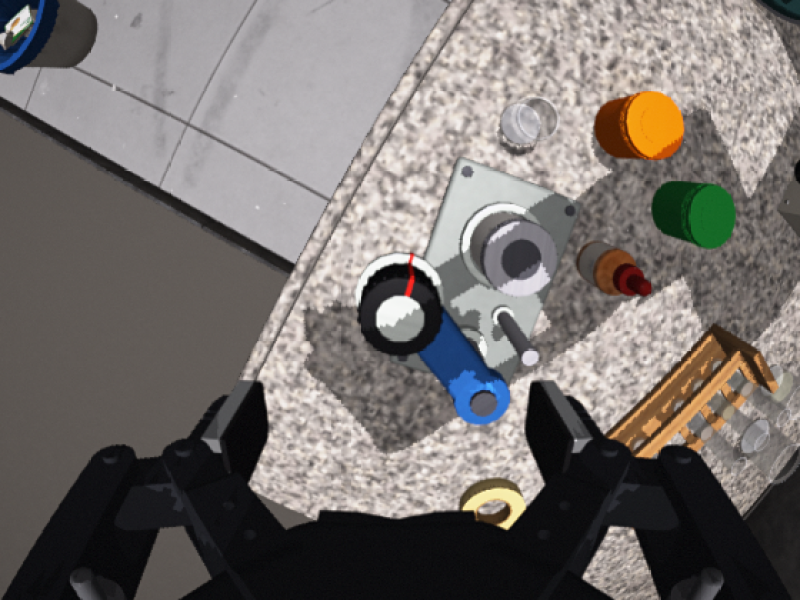

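Wrist view (800-scale): knob label (400,317), post top (482,402), cover centre (521,259), pin top (531,357), red lines aligned at (409,280)/(411,260). Everything is within about 3 px of prediction.

```bash
python3 - <<'E'
from h import *
o,f=pickle.load(open("w1.pkl","rb"))
g=lambda x,y:(x*.7,y*.7)
K=wray(o,f,g(400,317),.157);P=wray(o,f,g(482.5,402.5),.112);C=wray(o,f,g(521,259),.076);N=wray(o,f,g(531,357),.104)
print(K,P,C,N)
for a,b in((K,P),(P,C)):
  v=a-b;print(np.linalg.norm(v[:2]),np.degrees(np.arctan2(v[1],v[0])))
E
```

```text
[ 0.54542433 -0.15498431  0.157     ] [ 0.58206112 -0.07102379  0.112     ] [ 0.49287391 -0.09099616  0.076     ] [ 0.54169486 -0.05768887  0.104     ]
0.09160580861671917 -113.57440210463447
0.09139613751128554 12.62243558028794
```

>>> move_arm(
  plan=[
    [[-1, 0, 0.016, 0.25, 0, 0, 0], [-1, 0, 0.016, 0.5, 0, 0, 0], [-1, 0, 0.016, 0.7, 0, 0, 0], [-1, 0, 0.016, 0.85, 0, 0, 0], [-1, 0, 0.016, 0.95, 0, 0, 0], [-1, 0, 0.016, 1, 0, 0, 0], [-1, 0, 0.016, 1, 0, 0, 0], [-1, 0, 0.016, 1, 0, 0, 0]],
  ],
)

```text
time: 2.45
ee_pos: [0.5469, -0.1546, 0.2033]
tool_rot: [3.14, -0.001, -2.614]
force: [0.0, -0.7, -0.3]
opening: 1.007
```

>>> move_arm(
  plan=[
    [[-1, 0, 0, 0.03, 0, 0, 0], [-1, 0, 0, 0.06, 0, 0, 0], [1, 0, 0, 0.06, 0, 0, 0], [1, 0, 0, 0.06, 0, 0, 0], [1, 0, 0, 0.06, 0, 0, 0], [1, 0, 0, 0.06, 0, 0, 0], [1, 0, 0, 0.06, 0, 0, 0], [1, 0, 0, 0.06, 0, 0, 0], [1, 0, 0, 0.06, 0, 0, 0], [1, 0, 0, 0.06, 0, 0, 0], [1, 0, 0, 0.06, 0, 0, 0], [1, 0, 0, 0.06, 0, 0, 0]],
  ],
)

```text
time: 3.45
ee_pos: [0.5469, -0.1544, 0.1978]
tool_rot: [3.14, -0.001, -2.614]
force: [-1.7, 2.0, 5.6]
opening: 0.477
```

```bash
cat > s.py <<'E'
from workcell import robot
import numpy as np
np.set_printoptions(precision=4,suppress=True)
o=robot.get_obs()
for k in("time","ee_pos","tool_rot","force","moment","opening"):print(k,o[k])
print(o["joint_positions"][[0,5]],o["tau"][5])
E
python3 s.py
```

```text
time 3.45
ee_pos [ 0.5469 -0.1544  0.1978]
tool_rot [ 3.1405 -0.0011 -2.6138]
force [-1.7459  1.9674  5.6311]
moment [0.2389 0.2133 0.0561]
opening 0.4774089109325846
[-0.3966 -2.4951] 0.005630066734738648
```

```bash
cat > arc.py <<'E'
import sys;from h import *
from workcell import robot
o=robot.get_obs();P=np.array([.5825,-.0714,0]);R=Ro.from_euler("xyz",o["tool_rot"]).as_matrix()
w=o["ee_pos"]-P;w[2]=0;print("ang",np.degrees(np.arctan2(w[1],w[0])),"r",np.linalg.norm(w),"moment",o["moment"].round(3))
a0=np.arctan2(w[1],w[0])
for th in map(float,sys.argv[1:]):
    a=a0-np.radians(th);t=P+.09*np.array([np.cos(a),np.sin(a),0]);t[2]=o["ee_pos"][2]
    s=R.T@(t-o["ee_pos"]);print(th,(s*10).round(3),round(th/90,3))
E
python3 arc.py 4 8 12 16 20 24 28 32 36 40 44 
```

```text
ang -113.18995697423628 r 0.09033458137998786 moment [0.239 0.213 0.056]
4.0 [0.033 0.054 0.   ] 0.044
8.0 [0.065 0.108 0.   ] 0.089
12.0 [0.093 0.164 0.   ] 0.133
16.0 [0.117 0.222 0.   ] 0.178
20.0 [0.137 0.282 0.   ] 0.222
24.0 [0.153 0.342 0.001] 0.267
28.0 [0.164 0.404 0.001] 0.311
32.0 [0.172 0.467 0.001] 0.356
36.0 [0.174 0.529 0.001] 0.4
40.0 [0.173 0.592 0.001] 0.444
44.0 [0.167 0.655 0.001] 0.489
```

>>> move_arm(
  plan=[
    [[1, 0.033, 0.054, 0, 0, 0, 0.044], [1, 0.065, 0.108, 0, 0, 0, 0.089], [1, 0.093, 0.164, 0, 0, 0, 0.133], [1, 0.117, 0.222, 0, 0, 0, 0.178], [1, 0.137, 0.282, 0, 0, 0, 0.222], [1, 0.153, 0.342, 0, 0, 0, 0.267], [1, 0.164, 0.404, 0, 0, 0, 0.311], [1, 0.172, 0.467, 0, 0, 0, 0.356], [1, 0.174, 0.529, 0, 0, 0, 0.4], [1, 0.173, 0.592, 0, 0, 0, 0.444], [1, 0.167, 0.655, 0, 0, 0, 0.489], [1, 0.167, 0.655, 0, 0, 0, 0.489]],
  ],
)

```text
time: 4.45
ee_pos: [0.4988, -0.1064, 0.1979]
tool_rot: [-3.14, -0.002, 2.899]
force: [-3.1, -2.9, 1.0]
opening: 0.478
```

```bash
python3 s.py; python3 arc.py 2 4 6 7 8 9 10 11 12 13
```

```text
time 4.45
ee_pos [ 0.4988 -0.1064  0.1979]
tool_rot [-3.1402 -0.0021  2.8989]
force [-3.129  -2.8772  1.0141]
moment [-0.4336  0.466  -0.2687]
opening 0.47843908567117965
[-0.3448 -1.6718] 0.7987215556204319
ang -157.28723461131358 r 0.09074467921989654 moment [-0.434  0.466 -0.269]
2.0 [ 0.012  0.03  -0.   ] 0.022
4.0 [ 0.03   0.056 -0.   ] 0.044
6.0 [ 0.046  0.083 -0.   ] 0.067
7.0 [ 0.054  0.096 -0.   ] 0.078
8.0 [ 0.062  0.11  -0.   ] 0.089
9.0 [ 0.069  0.124 -0.   ] 0.1
10.0 [ 0.076  0.138 -0.   ] 0.111
11.0 [ 0.083  0.152 -0.   ] 0.122
12.0 [ 0.09   0.166 -0.   ] 0.133
13.0 [ 0.096  0.181 -0.   ] 0.144
```

>>> move_arm(
  plan=[
    [[1, 0.012, 0.03, 0, 0, 0, 0.022], [1, 0.03, 0.056, 0, 0, 0, 0.044], [1, 0.046, 0.083, 0, 0, 0, 0.067], [1, 0.054, 0.096, 0, 0, 0, 0.078], [1, 0.062, 0.11, 0, 0, 0, 0.089], [1, 0.062, 0.11, 0, 0, 0, 0.089]],
  ],
)

```text
time: 4.95
ee_pos: [0.495, -0.0951, 0.1979]
tool_rot: [-3.138, -0.002, 2.761]
force: [-3.2, -4.0, 2.1]
opening: 0.476
```

```bash
python3 s.py; python3 arc.py 1 2 3 4 5 6
```

```text
time 4.95
ee_pos [ 0.495  -0.0951  0.1979]
tool_rot [-3.1381 -0.0023  2.7609]
force [-3.2117 -4.0333  2.0754]
moment [-0.7157  0.4681 -0.1143]
opening 0.47596738783641507
[-0.3249 -1.5126] 0.169627508148551
ang -164.8637376315787 r 0.09067120570887711 moment [-0.716  0.468 -0.114]
1.0 [ 0.004  0.017 -0.   ] 0.011
2.0 [ 0.013  0.029 -0.   ] 0.022
3.0 [ 0.022  0.042 -0.   ] 0.033
4.0 [ 0.031  0.056 -0.   ] 0.044
5.0 [ 0.039  0.069 -0.   ] 0.056
6.0 [ 0.047  0.082 -0.   ] 0.067
```

>>> move_arm(
  plan=[
    [[1, 0.004, 0.017, 0, 0, 0, 0.011], [1, 0.013, 0.029, 0, 0, 0, 0.022], [1, 0.013, 0.029, 0, 0, 0, 0.022]],
  ],
)

```text
time: 5.2
ee_pos: [0.4945, -0.0926, 0.1979]
tool_rot: [-3.136, -0.003, 2.728]
force: [-2.5, -3.7, 2.1]
opening: 0.473
```

```bash
python3 s.py; python3 arc.py 1 1.5 2 3
```

```text
time 5.2
ee_pos [ 0.4945 -0.0926  0.1979]
tool_rot [-3.1363 -0.0026  2.7282]
force [-2.5416 -3.6955  2.0545]
moment [-0.6948  0.4209 -0.0577]
opening 0.4729383050991775
[-0.3196 -1.4735] 0.23946921341121197
ang -166.44196506737129 r 0.09056291730882883 moment [-0.695  0.421 -0.058]
1.0 [ 0.005  0.016 -0.   ] 0.011
1.5 [ 0.01   0.022 -0.   ] 0.017
2.0 [ 0.014  0.029 -0.   ] 0.022
3.0 [ 0.023  0.042 -0.   ] 0.033
```

>>> move_arm(
  plan=[
    [[1, 0.005, 0.016, 0, 0, 0, 0.011], [1, 0.014, 0.029, 0, 0, 0, 0.022], [1, 0.014, 0.029, 0, 0, 0, 0.022]],
  ],
)

```text
time: 5.45
ee_pos: [0.4942, -0.091, 0.1979]
tool_rot: [-3.133, -0.002, 2.696]
force: [-2.0, -8.6, 1.1]
opening: 0.471
```

```bash
python3 s.py; python3 arc.py 1 1.5 2 3
```

```text
time 5.45
ee_pos [ 0.4942 -0.091   0.1979]
tool_rot [-3.1331 -0.0015  2.6963]
force [-1.9633 -8.6144  1.1456]
moment [-1.3119  0.4729  0.082 ]
opening 0.47107931316721646
[-0.3147 -1.4344] 0.3211087826639414
ang -167.47665734962231 r 0.09042835029640027 moment [-1.312  0.473  0.082]
1.0 [ 0.006  0.015 -0.   ] 0.011
1.5 [ 0.011  0.021 -0.   ] 0.017
2.0 [ 0.016  0.028 -0.   ] 0.022
3.0 [ 0.025  0.04  -0.   ] 0.033
```

>>> move_arm(
  plan=[
    [[1, 0.006, 0.015, 0, 0, 0, 0.008], [1, 0.016, 0.03, 0, 0, 0, 0.012], [1, 0.016, 0.03, 0, 0, 0, 0.012]],
  ],
)

```text
time: 5.7
ee_pos: [0.4942, -0.0904, 0.1979]
tool_rot: [-3.128, 0.001, 2.682]
force: [-2.0, -13.5, -1.0]
opening: 0.474
```

```bash
python3 s.py; python3 arc.py 0 
```

```text
time 5.7
ee_pos [ 0.4942 -0.0904  0.1979]
tool_rot [-3.1278  0.001   2.6816]
force [ -1.9599 -13.5318  -0.9619]
moment [-2.2644  0.4688  0.1345]
opening 0.47419445560810614
[-0.3103 -1.4113] 0.2573948632925749
ang -167.8336033137058 r 0.09032812476799885 moment [-2.264  0.469  0.134]
0.0 [-0.003  0.002 -0.   ] 0.0
```

>>> move_arm(
  plan=[
    [[1, 0, 0, 0, 0, 0, 0.05], [1, 0, 0, 0, 0, 0, 0.1], [1, 0, 0, 0, 0, 0, 0.15], [1, 0, 0, 0, 0, 0, 0.2], [1, 0, 0, 0, 0, 0, 0.25], [1, 0, 0, 0, 0, 0, 0.28], [1, 0, 0, 0, 0, 0, 0.28]],
  ],
)

```text
time: 6.28
ee_pos: [0.494, -0.0911, 0.1979]
tool_rot: [-3.128, 0.007, 2.243]
force: [-3.1, -4.3, 1.9]
opening: 0.475
```

```bash
python3 s.py; python3 arc.py 0 
```

```text
time 6.2833
ee_pos [ 0.494  -0.0911  0.1979]
tool_rot [-3.1284  0.007   2.2427]
force [-3.0992 -4.3408  1.9407]
moment [-0.4511  0.3531  0.2634]
opening 0.4754684632802453
[-0.3109 -0.9722] 0.9413628280162811
ang -167.4813834495332 r 0.09070460233047176 moment [-0.451  0.353  0.263]
0.0 [-0.003  0.006 -0.   ] 0.0
```

>>> move_arm(
  plan=[
    [[1, 0, 0, 0, 0, 0, 0.05], [1, 0, 0, 0, 0, 0, 0.1], [1, 0, 0, 0, 0, 0, 0.13], [1, 0, 0, 0, 0, 0, 0.13]],
  ],
)

```text
time: 6.62
ee_pos: [0.4938, -0.0912, 0.1979]
tool_rot: [-3.13, 0.009, 2.04]
force: [-2.2, -2.0, 1.8]
opening: 0.476
```

```bash
python3 s.py; python3 arc.py 0 
```

```text
time 6.6167
ee_pos [ 0.4938 -0.0912  0.1979]
tool_rot [-3.1296  0.0095  2.0399]
force [-2.191  -1.9589  1.7558]
moment [-0.2405  0.2435  0.1947]
opening 0.4761600286222489
[-0.3112 -0.7695] 0.9189213998615742
ang -167.40546457534893 r 0.09089876026441389 moment [-0.241  0.243  0.195]
0.0 [-0.002  0.009 -0.   ] 0.0
```

>>> move_arm(
  plan=[
    [[1, 0, 0, 0, 0, 0, 0.05], [1, 0, 0, 0, 0, 0, 0.1], [1, 0, 0, 0, 0, 0, 0.13], [1, 0, 0, 0, 0, 0, 0.13]],
  ],
)

```text
time: 6.95
ee_pos: [0.4936, -0.0914, 0.1979]
tool_rot: [-3.131, 0.012, 1.838]
force: [-3.0, -1.6, 2.1]
opening: 0.472
```

```bash
python3 s.py
```

```text
time 6.95
ee_pos [ 0.4936 -0.0914  0.1979]
tool_rot [-3.1312  0.0116  1.8377]
force [-2.967  -1.6395  2.0916]
moment [-0.1815  0.2925  0.1966]
opening 0.47239024954799896
[-0.3114 -0.5673] 0.9001281671226025
```

>>> move_arm(
  plan=[
    [[1, 0, 0, 0, 0, 0, 0.05], [1, 0, 0, 0, 0, 0, 0.1], [1, 0, 0, 0, 0, 0, 0.13], [1, 0, 0, 0, 0, 0, 0.13]],
  ],
)

```text
time: 7.28
ee_pos: [0.4934, -0.0914, 0.1979]
tool_rot: [-3.133, 0.013, 1.636]
force: [-3.2, -3.0, 2.6]
opening: 0.475
```

```bash
python3 s.py
```

```text
time 7.2833
ee_pos [ 0.4934 -0.0914  0.1979]
tool_rot [-3.1332  0.0135  1.6359]
force [-3.1565 -2.984   2.6305]
moment [-0.2124  0.4094  0.2055]
opening 0.4751449109868102
[-0.3115 -0.3656] 0.9133884496986866
```

>>> move_arm(
  plan=[
    [[1, 0, 0, 0, 0, 0, 0.05], [1, 0, 0, 0, 0, 0, 0.1], [1, 0, 0, 0, 0, 0, 0.13], [1, 0, 0, 0, 0, 0, 0.13]],
  ],
)

```text
time: 7.62
ee_pos: [0.4932, -0.0914, 0.1979]
tool_rot: [-3.136, 0.015, 1.434]
force: [-3.7, -2.2, 3.4]
opening: 0.477
```

```bash
python3 s.py
```

```text
time 7.6167
ee_pos [ 0.4932 -0.0914  0.1979]
tool_rot [-3.1356  0.0149  1.4344]
force [-3.6935 -2.1786  3.4064]
moment [-0.1496  0.373   0.1089]
opening 0.47691298202902566
[-0.3116 -0.164 ] 0.904459934681654
```

```bash
cat > wp.py <<'E'
import sys;from h import *
from workcell import robot
o=robot.get_obs();f=robot.grab_frame("wrist");pickle.dump((o,f),open(sys.argv[1]+".pkl","wb"))
k=wproj(o,f,[*o["ee_pos"][:2],.13]);print(k,o["moment"][2])
x,y=map(int,k);c=f["frame"][max(y-75,0):y+75,x-100:x+100]
cv2.imwrite(f"pics/{sys.argv[1]}.png",cv2.resize(c,None,fx=4,fy=4,interpolation=3)[:,:,::-1])
E
python3 wp.py g1
```

```text
[277.85409403 274.32315317] 0.10890195576273257
```

View pics/g1.png

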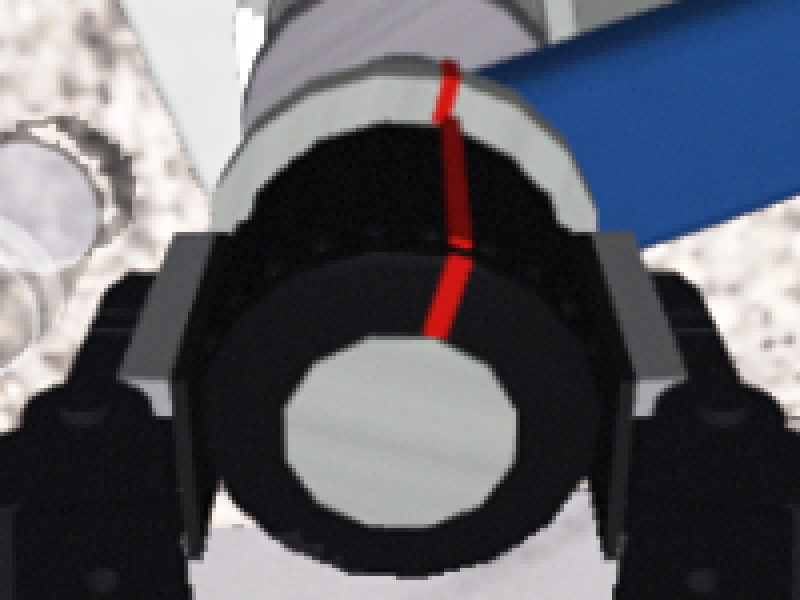

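Marks are still aligned: the knob line's lower end is at (452,125) and the collar line at (442,110), about 1 mm of lag. No slip yet. I'll track the collar line by mask from here.

```bash
cat > m.py <<'E'
from h import *
from workcell import robot
np.set_printoptions(precision=3,suppress=True)
o=robot.get_obs();f=robot.grab_frame("wrist")
print(o["time"],o["ee_pos"],o["tool_rot"],o["force"],o["moment"],"j6",o["joint_positions"][5].round(3))
x,y=177,199;c=f["frame"][y:y+150,x:x+200].astype(int)
m=((c[:,:,0]>70)&(c[:,:,1]<.35*c[:,:,0])&(c[:,:,2]<.35*c[:,:,0])).astype(np.uint8)
br=(m>0)&(c[:,:,0]>180)
# collar: bright red outside knob side face (rows<40); knob side: darker
for n,k in(("bright",br[:45]),("dark",((m>0)&~br)[:70])):
    ys,xs=np.nonzero(k)
    print(n,len(xs),xs.mean().round(1) if len(xs) else None,(ys.mean().round(1),xs.min(),xs.max()) if len(xs) else None)
E
python3 m.py
```

```text
7.6667 [ 0.493 -0.091  0.198] [-3.135  0.015  1.436] [-3.667 -2.517  2.78 ] [-0.202  0.441  0.178] j6 -0.166
bright 34 111.2 (np.float64(24.1), np.int64(109), np.int64(114))
dark 188 113.4 (np.float64(45.3), np.int64(109), np.int64(117))
```

>>> move_arm(
  plan=[
    [[1, 0, 0, 0, 0, 0, 0.05], [1, 0, 0, 0, 0, 0, 0.1], [1, 0, 0, 0, 0, 0, 0.1]],
  ],
)

```text
time: 7.97
ee_pos: [0.493, -0.0914, 0.1978]
tool_rot: [-3.138, 0.016, 1.279]
force: [-3.7, -2.1, 4.0]
opening: 0.476
```

```bash
python3 m.py
```

```text
7.9667 [ 0.493 -0.091  0.198] [-3.138  0.016  1.279] [-3.658 -2.117  3.95 ] [-0.158  0.464  0.127] j6 -0.009
bright 34 110.9 (np.float64(24.5), np.int64(108), np.int64(113))
dark 191 113.5 (np.float64(45.1), np.int64(109), np.int64(118))
```

>>> move_arm(
  plan=[
    [[1, 0, 0, 0, 0, 0, 0.05], [1, 0, 0, 0, 0, 0, 0.1], [1, 0, 0, 0, 0, 0, 0.13], [1, 0, 0, 0, 0, 0, 0.13]],
  ],
)

```text
time: 8.35
ee_pos: [0.4928, -0.0913, 0.1979]
tool_rot: [-3.14, 0.016, 1.081]
force: [-3.2, -0.7, 4.2]
opening: 0.476
```

```bash
python3 m.py
```

```text
8.35 [ 0.493 -0.091  0.198] [-3.14   0.016  1.081] [-3.246 -0.727  4.218] [-0.086  0.637  0.151] j6 0.189
bright 36 110.5 (np.float64(24.2), np.int64(108), np.int64(113))
dark 191 113.6 (np.float64(44.9), np.int64(109), np.int64(118))
```

>>> move_arm(
  plan=[
    [[1, 0, 0, 0, 0, 0, 0.05], [1, 0, 0, 0, 0, 0, 0.1], [1, 0, 0, 0, 0, 0, 0.13], [1, 0, 0, 0, 0, 0, 0.13]],
  ],
)

```text
time: 8.73
ee_pos: [0.4926, -0.0911, 0.198]
tool_rot: [3.14, 0.016, 0.881]
force: [-3.7, -1.0, 5.9]
opening: 0.475
```

```bash
python3 m.py
```

```text
8.7333 [ 0.493 -0.091  0.198] [3.14  0.016 0.881] [-3.715 -0.994  5.939] [0.003 0.647 0.23 ] j6 0.39
bright 40 109.5 (np.float64(24.0), np.int64(107), np.int64(112))
dark 189 113.6 (np.float64(45.2), np.int64(109), np.int64(118))
```

>>> move_arm(
  plan=[
    [[1, 0, 0, 0, 0, 0, 0.04], [1, 0, 0, 0, 0, 0, 0.07], [1, 0, 0, 0, 0, 0, 0.07]],
  ],
)

```text
time: 9.03
ee_pos: [0.4925, -0.0911, 0.1981]
tool_rot: [3.139, 0.016, 0.775]
force: [-4.2, -1.9, 5.2]
opening: 0.473
```

```bash
python3 m.py
```

```text
9.0333 [ 0.493 -0.091  0.198] [3.139 0.016 0.775] [-4.201 -1.931  5.249] [0.041 0.542 0.243] j6 0.496
bright 39 107.8 (np.float64(23.8), np.int64(106), np.int64(110))
dark 185 113.6 (np.float64(45.4), np.int64(107), np.int64(118))
```

>>> move_arm(
  plan=[
    [[1, 0, 0, 0, 0, 0, 0.04], [1, 0, 0, 0, 0, 0, 0.06], [1, 0, 0, 0, 0, 0, 0.06]],
  ],
)

```text
time: 9.33
ee_pos: [0.4925, -0.0909, 0.1981]
tool_rot: [3.137, 0.015, 0.684]
force: [-3.5, -1.0, 4.6]
opening: 0.474
```

```bash
python3 m.py
```

```text
9.3333 [ 0.492 -0.091  0.198] [3.137 0.015 0.684] [-3.489 -1.027  4.589] [0.031 0.591 0.123] j6 0.586
bright 39 105.3 (np.float64(23.8), np.int64(103), np.int64(107))
dark 183 113.7 (np.float64(45.9), np.int64(105), np.int64(118))
```

>>> move_arm(
  plan=[
    [[1, 0, 0, 0, 0, 0, 0.04], [1, 0, 0, 0, 0, 0, 0.06], [1, 0, 0, 0, 0, 0, 0.06]],
  ],
)

```text
time: 9.63
ee_pos: [0.4924, -0.0909, 0.198]
tool_rot: [3.136, 0.015, 0.592]
force: [-4.7, -0.7, 4.4]
opening: 0.48
```

```bash
python3 m.py
```

```text
9.6333 [ 0.492 -0.091  0.198] [3.136 0.015 0.592] [-4.703 -0.706  4.42 ] [ 0.056  0.578 -0.024] j6 0.678
bright 40 95.0 (np.float64(24.0), np.int64(93), np.int64(97))
dark 188 112.4 (np.float64(45.2), np.int64(93), np.int64(119))
```

>>> move_arm(
  plan=[
    [[1, 0, 0, 0, 0, 0, 0.025], [1, 0, 0, 0, 0, 0, 0.025], [1, 0, 0, 0, 0, 0, 0.025]],
  ],
)

```text
time: 9.93
ee_pos: [0.4924, -0.0908, 0.198]
tool_rot: [3.136, 0.015, 0.557]
force: [-4.2, -1.4, 3.5]
opening: 0.476
```

```bash
python3 m.py; python3 s.py|grep -A1 moment
```

```text
9.9333 [ 0.492 -0.091  0.198] [3.136 0.015 0.557] [-4.191 -1.369  3.457] [0.058 0.544 0.154] j6 0.713
bright 39 93.2 (np.float64(23.8), np.int64(91), np.int64(95))
dark 185 112.4 (np.float64(45.4), np.int64(91), np.int64(119))
moment [0.1392 0.5408 0.1904]
opening 0.47485821997884403
```

First click completed: torque dipped to about 0 (-0.02), then rose to +0.19, and the collar line has moved 18 px (about one click). Let go and retreat upward.

>>> move_arm(
  plan=[
    [[-1, 0, 0, 0, 0, 0, 0], [-1, 0, 0, 0, 0, 0, 0], [-1, 0, 0, 0, 0, 0, 0], [-1, 0, 0, 0, 0, 0, 0], [-1, 0, 0, 0, 0, 0, 0], [-1, 0, 0, 0, 0, 0, 0], [-1, 0, 0, 0, 0, 0, 0], [-1, 0, 0, 0, 0, 0, 0]],
  ],
)

```text
time: 10.65
ee_pos: [0.4924, -0.0909, 0.198]
tool_rot: [3.136, 0.015, 0.557]
force: [-0.5, 0.5, -0.1]
opening: 1.001
```

>>> move_arm(
  plan=[
    [[-1, 0, 0, -0.05, 0, 0, 0], [-1, 0, 0, -0.15, 0, 0, 0], [-1, 0, 0, -0.35, 0, 0, 0], [-1, 0, 0, -0.6, 0, 0, 0], [-1, 0, 0, -0.8, 0, 0, 0], [-1, 0, 0, -0.95, 0, 0, 0], [-1, 0, 0, -1, 0, 0, 0], [-1, 0, 0, -1, 0, 0, 0]],
  ],
)

```text
time: 11.32
ee_pos: [0.4942, -0.0898, 0.3]
tool_rot: [3.133, 0.012, 0.557]
force: [-0.1, -0.5, -0.7]
opening: 0.998
```

```bash
python3 s.py; python3 - <<'E'
from h import *
from workcell import robot
o=robot.get_obs();f=robot.grab_frame("wrist");pickle.dump((o,f),open("w2.pkl","wb"))
for P in [(.4924,-.0908,.157),(.5825,-.0714,.112),(.493,-.0925,.076)]: print(wproj(o,f,P)*800/560)
cv2.imwrite("pics/w2.png",cv2.resize(f["frame"][60:375,70:490],(800,600),interpolation=3)[:,:,::-1])
E
```

```text
time 11.3167
ee_pos [ 0.4942 -0.0898  0.3   ]
tool_rot [3.1328 0.0121 0.557 ]
force [-0.0637 -0.4982 -0.6898]
moment [-0.0152 -0.0002  0.0312]
opening 0.998390863965248
[-0.3083  0.7112] -0.0014622616436099634
[393.14643504 321.93945309]
[449.53580971 143.50616821]
[395.54193825 279.92714624]
```

View pics/w2.png

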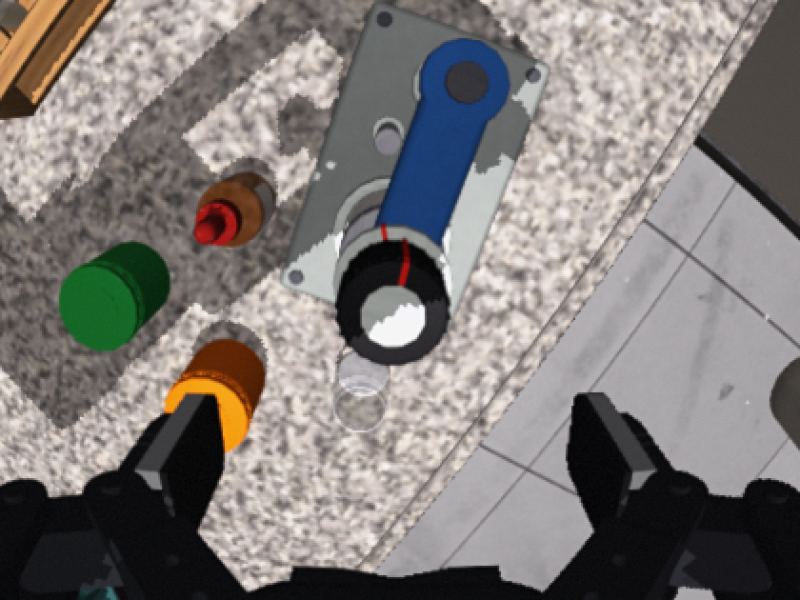

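Lines are apart (knob line (404,250), collar line (386,232)); bottles are undisturbed. The pin at (388,137) seems to stand a little clear of the blue arm's edge, so I'll measure that.

```bash
python3 - <<'E'
from h import *
for nm in("w1","w2"):
    o,f=pickle.load(open(nm+".pkl","rb"))
    h=cv2.cvtColor(f["frame"],cv2.COLOR_RGB2HSV);m=cv2.inRange(h,(105,120,50),(125,255,255))
    n,l,s,c=cv2.connectedComponentsWithStats(m)
    ys,xs=np.nonzero(m);W=np.array([wray(o,f,(x,y),.112) for x,y in zip(xs,ys)]);W=W[np.hypot(W[:,0]-.5825,W[:,1]+.0714)<.1]
    P=np.array([.582,-.0714])
    if nm=="w2":P=wray(o,f,(70+466*.525,60+82*.525),.112)[:2]
    else:P=wray(o,f,(482.5*.7,402.5*.7),.112)[:2]
    v=W[:,:2]-P
    a=np.radians(-113.2 if nm=="w1" else -167.4)
    for it in range(4):
        u=np.array([np.cos(a),np.sin(a)]);t=v@u;q=v@np.array([-u[1],u[0]])
        ts=np.arange(.026,.06,.002);e=[(q[abs(t-x)<.001].max(),q[abs(t-x)<.001].min()) for x in ts if (abs(t-x)<.001).any()]
        e=np.array(e);ts=ts[:len(e)];k=np.polyfit(ts,e.mean(1),1);a+=k[0]
    print(nm,P,"arm ang",np.degrees(a),"halfw",(e[:,0]-e[:,1]).mean()/2,"offs",k[1])
    pin=wray(o,f,(531*.7,357*.7) if nm=="w1" else (70+388*.525,60+140*.525),.104)[:2]
    print("pin",pin,"from post along/perp",(pin-P)@u,(pin-P)@np.array([-u[1],u[0]]))
    # predicted pin from cover/post yaw
for yaw in(12.1,12.6,13.2):
    y=np.radians(yaw);print(yaw,np.array([.5825,-.0714])+np.array([[np.cos(y),-np.sin(y)],[np.sin(y),np.cos(y)]])@[-.035,.0215])
E
```

```text
w1 [ 0.58206112 -0.07102379] arm ang -122.02223742909996 halfw 0.013541422617737584 offs 0.0039471343669533
pin [ 0.54169486 -0.05768887] from post along/perp 0.009373087350164505 -0.04146565680720491
w2 [ 0.58074187 -0.07249137] arm ang -167.9780407402433 halfw 0.01428795229884351 offs -0.0009926081560769737
pin [ 0.54253702 -0.05848679] from post along/perp 0.034449970579758765 -0.021654983423643852
12.1 [ 0.54377079 -0.05771431]
12.6 [ 0.54365283 -0.0580528 ]
13.2 [ 0.54351519 -0.05846033]
```

```bash
python3 - <<'E'
from h import *
from workcell import robot
o,f=pickle.load(open("w2.pkl","rb"))
g=lambda x,y:(70+x*.525,60+y*.525)
C=wray(o,f,g(393,316),.157)[:2]
a=[]
for u,z in((g(405,244),.121),(g(404,262),.150),(g(387,238),.121)):
    v=wray(o,f,u,z)[:2]-C;a.append(np.arctan2(v[1],v[0]));print(np.hypot(*v),a[-1])
n=robot.grab_frame("wrist")["frame"].astype(int)
print("sep",a[2]-a[0],"knob axis",C,"change since",abs(n-f["frame"]).mean())
if .25<a[2]-a[0]<.6: print(robot.job_done())
E
```

```text
0.0190744673020228 0.28109175422550925
0.018973872404052093 0.3379984442263855
0.021035933513591704 0.6625758152411189
sep 0.3814840610156096 knob axis [ 0.49246816 -0.09167666] change since 6.521145124716553
the job is handed in; nothing more can be done
None
```

I swung the blue clamp arm clockwise to its stop, screwed the knob down to the first click, let go and handed the job in at about 11 s of the 72 s. I gripped the knob once, turned the gripper with the arm on the swing, and used the same grip to screw about 2.1 rad.

**Checks that agreed:**
- **Stop:** The wrist force rose to 13.5 N at an arm angle of about -167.8°. The stand's position had put the stop at about -167.3°.
- **Click:** The torque rose to 0.24 N m, fell to -0.02, then rose again to about 0.15–0.19 N m.
- **After letting go:** The red lines stay 0.38 rad apart, which is one click. The gripper is open about 100 mm above the knob, the wrist force is near zero, and both bottles are where they were.

**Checks that were less certain:**
- **Gap to the stop pin:** In the last wrist picture the pin measured 0.65 mm clear of the arm, give or take about 1 mm, so I can't tell whether they touch. The arm angle in that picture was -168.0°, so I did not push it again.
- **Torque readings:** These scattered by about 0.05 N m, and the dip below zero was only just below. I therefore also judged the click by how far the lines had moved apart.
- **Last two frames:** I took two wrist frames at the end to see if anything was still moving. They differed by 6.5 grey levels on average. I did not look into why, so they do not confirm that nothing moved.

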